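# Load a well plate into the reader's spring-fed magazine

### The job

Take the full-length well plate that stands on edge in the drying rack and load it, wells up, as the top plate of the spring-fed feed magazine: press the stack down against the spring, slide the plate in under the two lips, and push it fully home against the back stop, with the two plates that were loaded before still beneath it. The plates are brittle, so do not ram it home; leave everything else on the bench, and the other two pieces in the rack, where they are.

Things in the scene. Friction and masses are not known exactly. Their poses are not given: they have to be found in the camera images.
- plate: the plate to load: white plastic well plate, a solid block 130 x 60 x 18 mm, 65 to 110 g, 12 wells (2 rows of 6) on one broad face, smooth back; at the start on a long edge in a rack slot. Origin: middle of its lower long edge then. Own z up its 60 mm width, y along its 130 mm length, x out of the face with the wells (x points up when it lies wells up). Either end may go in first.
- plate_mid (a point): the centre of the plate's block, 30 mm along own z from the plate's origin; its axes are those of the plate
- rack: steel drying rack, fixed: floor 180 x 150 x 6 mm; three slots along own x at -56, 0, +56 mm, each 22 mm wide, running along own y between tabs whose tops are 24 mm above the bench. The pieces stand with lower edge 6 mm and top edge 66 mm above the bench, wells towards the rack's own +x (roughly away from the robot). Origin: centre of the underside.
- short_plate: bystander in another slot of the rack: the same kind of well plate but only 88 mm long (8 wells). Origin: middle of its lower long edge. Leave it.
- cover: bystander in the remaining slot of the rack: a smooth cover plate 130 x 60 mm, only 8 mm thick, without wells. Origin: middle of its lower long edge. Leave it.
- wipe: a paper wipe 170 x 190 mm lying flat on the bench between rack and magazine, with nothing on it and nothing over it: a clear place to lay a plate down. Origin: its centre.
- magazine: feed magazine, fixed, aluminium on a dark foot 110 x 185 mm. Origin: on the bench under the middle of the stack. Plates lie flat, length along own y, wells up, and enter moving towards own -y. Back stop face at y = -65 mm. Side wall faces at x = +-31.5 mm, only from y = -65 to -8 mm; beyond y = +5 mm sides and top are open, with room for fingers. A spring keeps the top plate up against the lips.
- stack_upper: the upper of the two identical 130 x 60 x 18 mm well plates already in the magazine, wells up. Origin: centre of its underside. It must stay in the stack.
- stack_lower: the lower of the two, on the follower. Origin: centre of its underside.
- timer: bystander: white digital timer 62 x 74 x 18 mm. Origin: centre of its underside.
- marker: bystander: blue marker pen, 138 mm long, 13 mm thick, lying. Origin: middle of its underside.
- beaker: bystander: glass beaker 84 mm across, 105 mm high. Origin: centre of its underside.
- reagent: bystander: white reagent bottle 60 mm across, 120 mm high. Origin: centre of its underside.
- vial_tray: bystander: shallow grey tray of vials, 85 x 125 x 20 mm. Origin: centre of its underside.
- jar: bystander: amber glass jar 68 mm across, 75 mm high. Origin: centre of its underside.
- magazine_mouth (a point): middle of the mouth edge of the two lips, at their underside: y = -8 mm in the magazine, 105 mm above the bench. The lips are 3 mm thick, lie over both side walls from here to the back stop and reach in to x = +-24 mm. From here out to y = +5 mm lips flare upward (about 6 mm) and walls outward (about 5 mm) as a lead-in. Axes as the magazine's.
- magazine_gate (a point): middle of the top edge of the front gate, at y = +69 mm, 85 mm above the bench: an upright plate 28 mm wide, 4 mm thick that keeps the lower plates in and over which the top plate slides. Axes as the magazine's.
- magazine_home (a point): where plate_mid is when the plate is fully home: above the magazine's origin, 96 mm above the bench. Axes as the magazine's.
- follower (a joint): travel in m, positive down, of the spring-loaded platform under the stack: 0 with two plates in, 0.018 with three, stop at 0.046. Spring 8 N at 0 and 60 N/m more with travel. For a plate to enter, the stack under its nose must be pressed down over 18 mm (7 to 12 N). A plate 35 mm or more under the lips stays held when let go, then slides on with 5 to 18 N of push on its end.

How it is judged:
At the end, for the whole second after the job is handed in: The full plate is top of the stack, wells up, level (0.06 rad), square (0.08 rad), within 4 mm of home in plan, -3 to +2 mm in height, at rest; follower at 15 to 22 mm; the two earlier plates beneath it within 6 mm of the magazine's axis; short plate and cover within 20 mm of their starts (horizontal distance between plate_mid and magazine_home below 0.004 m and z of plate_mid in the frame of magazine_home between -0.003 and 0.002 m and angle between plate_mid's own x axis and vertical below 0.06 rad and angle between the y axis of plate and the y axis of magazine, either way round below 0.08 rad and value of joint follower between 0.015 and 0.022 m and horizontal distance between each of stack_upper, stack_lower and magazine below 0.006 m and linear speed of plate below 0.02 m/s and distance of each of short_plate, cover from where it was at the start of the episode below 0.02 m); the robot touches nothing.
It fails at once if a plate rammed: more than 70 N between the plate and the magazine (contact force between plate and magazine above 70 N).
It fails at once if the short plate or the cover knocked in the rack by more than 20 mm (distance of any of short_plate, cover from where it was at the start of the episode above 0.02 m).
It fails at once if a bystander on the bench displaced by more than 25 mm (distance of any of timer, marker, beaker, reagent, vial_tray, jar from where it was at the start of the episode above 0.025 m).
It also fails if it takes over 66 s, if anything falls off the work surface, if the arm or the gripper's body presses on something with over 40 N, if the wrist force passes 120 N, or if a joint passes its speed limit or range.

### The arm

A 7-joint arm with a two-finger parallel gripper is mounted at the origin on the work surface. World frame = base frame: x ahead of the robot, y to its left, z up, the work surface at z = 0. Lengths are in m, angles in rad, forces in N, time in s.
With the tool pointing down it reaches from about 0.4 to 0.85 m from the base axis. Payload 10.4 kg.
Tool frame: the origin (TCP) lies on the centre line of the jaws, within the pads' length; the fingertips stand r.tip_extent ahead of it and the grasp point (between the pads) lies 8 mm behind it (r.tip_extent is the distance from the TCP to the fingertips, in m); z points along the fingers, y is the direction in which the jaws open and shut (so a half turn about z gives the same grasp; the last joint's range is limited). The gripper opens to 87 mm and grips with 3 to 60 N. Pads are 19 mm wide; open, the fingers measure 117 mm over their backs; the gripper's body (75 mm by 190 mm) begins 51 mm behind the grasp point.
Start: joints at [1.296, 0.332, -0.065, 1.46, 0.022, 1.35, -0.088], TCP at [0.156, -0.605, 0.234] pointing down, gripper open.
Joint ranges: [-2.6, 2.6], [-0.5, 2.12], [-1.47, 1.34], [0.16, 2.42], [-1.27, 4.41], [0.06, 2.06], [-2.6, 2.6]. Speed limits (rad/s): [2.22, 2.22, 2.79, 2.79, 3.14, 3.14, 3.14].

### API

Orientations are given as a unit quaternion [x, y, z, w].
In Python, from bench import r gives the robot as it stands.
- The arm moves only by the shell command python3 -m jog 'ROWS' [FORCE]. ROWS is JSON, a list of rows, each a list of 7 numbers: the shift along the tool's x, y, z in cm, then the turn, a rotation vector about the tool's x, y, z in rad, then the opening, from -1 (shut) to 1 (fully open). In form: [[tx, ty, tz, wx, wy, wz, jaw], ...]. A call has 1 to 20 rows; each row shifts and turns the commanded pose from where the row before left it, along the tool's axes as they then stand; what a row does not reach is not made up. A row lasts 1/8 s, in which the tool goes at most 62.5 mm and 10.7 degrees, less where a joint would pass 70% of its speed; a pose out of reach is approached as far as the arm can. A call with a gripper value outside its range is refused whole. The fingers move at their own pace and stop on an object; FORCE is the grip in N (left out, the last holds). Time passes only in rows, so rows that do not move let the fingers close. It gives the time, the measured TCP pose, the force and the opening at its end, in the units of the state.
- r.read_state(): the state, without advancing time (a new reading comes with each control period).
- r.camera(name): name is "scene" or "top" or "wrist"; returns a dict with "frame" (384x512x3 uint8, red, green, blue), "fx", "fy", "cx", "cy" (pixels), "camera_from_world" (4x4, takes a point from world to camera coordinates). Camera axes: x right, y down, z forward; pixel columns grow to the right and rows downward; lengths in m; the calibration is good to about 2 mm. A picture is of the moment at which its call begins. There is no depth.
- r.close_job(): hands the job in, once; it reports no verdict.
Trained networks look in a picture, given as the dict that the camera call returned (one of the last four; its "shot" number tells which), for a name from the list of things; names that differ only in an ending like _2 or _b are one class to them, and where a whole thing is asked for, a point or a joint stands for the part that bears it (a point fixed in the world has none). Each returns a list of dicts, best first, with "score" (0 to 1); they miss things now and then, are a little off and sometimes report something else, mostly with a low value. They report only what shows in the picture. A call takes as long as a camera call.
- r.search_frame(picture, thing): "rect" ([left, top, right, bottom] in pixels, round what is visible of it).
The state is a dict: "time": time; "joint_positions": joint angles; "joint_vel": joint speeds; "joint_torque": joint torques, N m; "ee_pos": TCP position; "eef_rot": TCP orientation; "ft_force": force on the tool from outside, world axes, zero at the start; "torque": the same for the moment, N m; "width": finger opening in m.
Only numpy, scipy, OpenCV 4.12 (cv2) and the standard library are available. Lean on these libraries where they do the work, as an engineer would, in place of code of your own. Each camera call takes 0.05 s, during which the arm holds its last target.

## Working session

There is one attempt and no reset: what is moved stays moved. The work goes in short steps, Python scripts to look and compute and a shell command to move; the robot and the scene stay as the last step left them, time stands still between calls to the robot, and variables do not carry over. Pictures are saved under pics/ and viewed, and the job is handed in when it is done.

```bash
ls; mkdir -p pics; python3 - <<'E'
from bench import r
import cv2
s=r.read_state();print(s['time'],s['ee_pos'],s['eef_rot'],s['width'],r.tip_extent)
for n in ['scene','top','wrist']:
    c=r.camera(n);cv2.imwrite(f'pics/a_{n}.png',c['frame'][:,:,::-1]);print(n,c['fx'],c['cx'],c['cy'],c['camera_from_world'].tolist() if hasattr(c['camera_from_world'],'tolist') else c['camera_from_world'])
    for t in ['plate','rack','short_plate','cover','wipe','magazine','stack_upper']:
        print(t,[(round(d['score'],2),[round(x) for x in d['rect']]) for d in r.search_frame(c,t)[:3]])
E
```

```text
pics
0.0 [ 0.15573209 -0.60538339  0.23348266] [ 9.92080488e-01  1.25603731e-01 -1.15958744e-05  9.34877795e-05] 0.0867874780664737 0.011
scene 353.7974616541019 259.1506508633219 192.34305138128863 [[-0.33448511459642233, 0.9421605229445889, 0.021289836030301348, 0.2015555985637913], [0.537998644228623, 0.2094503958635029, -0.8165096389392996, -0.1994446647245994], [-0.7737423129967637, -0.26165641722954336, -0.576939123652589, 1.3784780595978052], [0.0, 0.0, 0.0, 1.0]]
plate [(0.6, [359, 215, 412, 254])]
rack [(0.72, [331, 221, 414, 292])]
short_plate [(0.89, [353, 242, 391, 276])]
cover [(0.92, [349, 224, 405, 262])]
wipe [(0.83, [238, 204, 333, 265])]
magazine [(0.55, [154, 170, 228, 234])]
stack_upper [(0.78, [166, 174, 215, 197]), (0.59, [168, 215, 204, 268]), (0.29, [174, 141, 193, 172])]
top 465.63117775047533 248.2317844935066 182.97658520482844 [[0.024451155349288337, -0.9995636961668944, 0.016569801062831006, -0.047911415532793704], [-0.9956342747166349, -0.02584185578203838, -0.089691635614591, 0.5536693209939093], [0.09008069721957754, -0.01430439774744654, -0.9958317388964453, 1.439528134894051], [0.0, 0.0, 0.0, 1.0]]
plate [(0.67, [124, 190, 164, 204])]
rack [(0.78, [120, 151, 178, 214])]
short_plate [(0.56, [137, 156, 167, 170]), (0.28, [132, 173, 168, 185])]
cover [(0.45, [132, 172, 168, 188])]
wipe [(0.84, [186, 155, 253, 216]), (0.32, [268, 112, 301, 142])]
magazine [(0.59, [275, 162, 336, 204])]
stack_upper [(0.62, [287, 164, 336, 190])]
wrist 332.237916281836 256.5803193727253 186.51244603680567 [[0.2488572787526561, -0.9685398776413153, 0.0007484853850949232, -0.6258623000573934], [-0.9290040671170028, -0.23848023378931538, 0.2829816626070731, -0.034116529724775566], [-0.2739005259065649, -0.07111739246022913, -0.9591250275108912, 0.39102337494562184], [0.0, 0.0, 0.0, 1.0]]
plate []
rack []
short_plate []
cover []
wipe []
magazine []
stack_upper []
```

```bash
python3 - <<'E'
import cv2
a=cv2.imread('pics/a_top.png');cv2.imwrite('pics/b.png',cv2.resize(a[100:260,90:360],None,fx=2.9,fy=2.9,interpolation=cv2.INTER_CUBIC))
a=cv2.imread('pics/a_scene.png');cv2.imwrite('pics/c.png',cv2.resize(a[120:310,130:430],None,fx=2.6,fy=2.6,interpolation=cv2.INTER_CUBIC))
E
```

```text
(no output)
```

View pics/a_top.png

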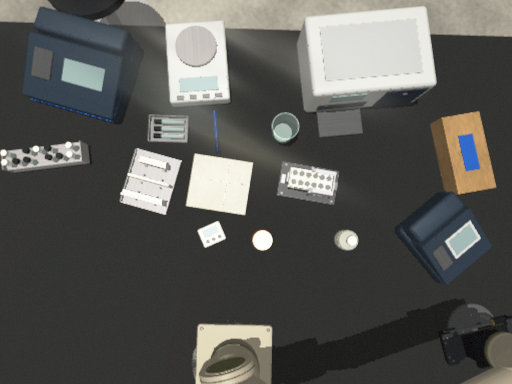

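View pics/b.png

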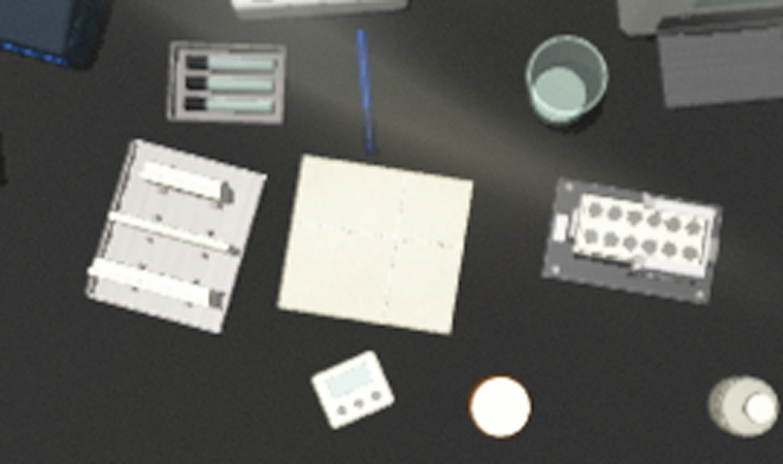

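View pics/c.png

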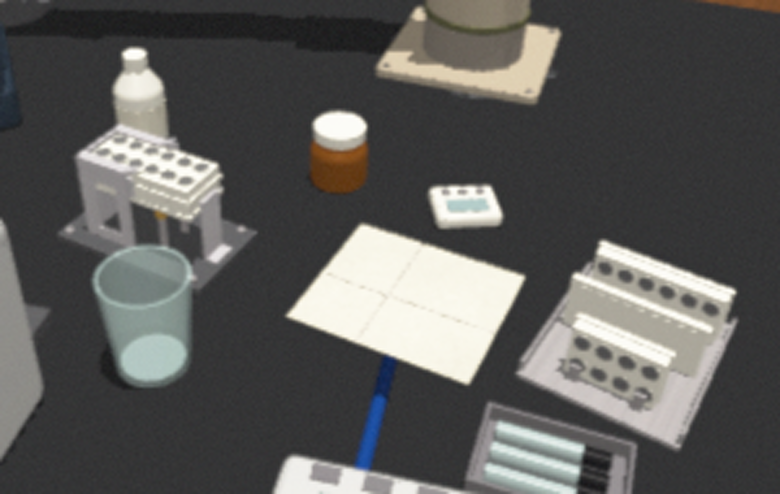

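```bash
cat > h.py <<'E'
import numpy as np, cv2
from bench import r
from scipy.spatial.transform import Rotation as R
def bp(c,uv,z):
    T=np.array(c['camera_from_world']);Rm=T[:3,:3];o=-Rm.T@T[:3,3]
    d=Rm.T@np.array([(uv[0]-c['cx'])/c['fx'],(uv[1]-c['cy'])/c['fy'],1.])
    return o+d*(z-o[2])/d[2]
def pj(c,p):
    T=np.array(c['camera_from_world']);q=T[:3,:3]@np.asarray(p,float)+T[:3,3]
    return np.array([c['fx']*q[0]/q[2]+c['cx'],c['fy']*q[1]/q[2]+c['cy']])
def snap(n,f,crop=None,k=1):
    c=r.camera(n);a=c['frame'][:,:,::-1]
    if crop: a=a[crop[1]:crop[3],crop[0]:crop[2]]
    cv2.imwrite(f'pics/{f}.png',cv2.resize(a,None,fx=k,fy=k,interpolation=cv2.INTER_CUBIC));return c
def delta(p,Rt):
    """tool-frame shift(cm) and rotvec to reach world p, Rotation Rt"""
    s=r.read_state();R0=R.from_quat(s['eef_rot'])
    return R0.inv().apply(np.array(p)-s['ee_pos'])*100,(R0.inv()*Rt).as_rotvec()
E
python3 - <<'E'
from h import *
c=r.camera('top')
f=lambda u,v:(90+u/2.9,100+v/2.9)
P=lambda n,u,v,z:print(n,np.round(bp(c,f(u,v),z),4))
P('plate topL',92,268,.066);P('plate topR',214,297,.066)
P('short L',145,172,.066);P('short R',222,190,.066)
P('cover L',110,217,.066);P('cover R',232,246,.066)
for u,v in [(133,140),(266,177),(219,333),(87,296)]:P('rack',u,v,.006)
for u,v in [(304,156),(472,181),(449,333),(278,307)]:P('wipe',u,v,0)
for u,v in [(578,194),(716,211),(703,270),(570,250)]:P('stack',u,v,.105)
for u,v in [(558,178),(722,206),(710,303),(543,277)]:P('foot',u,v,.0)
for n,u,v,z in [('timer',353,389,.018),('jar',500,407,.075),('marker top',360,30,.01),('marker bot',371,152,.01),('beaker',566,75,.105),('reag',758,408,.12)]:P(n,u,v,z)
T=np.array(c['camera_from_world']);print('cam',-T[:3,:3].T@T[:3,3])
s=r.read_state();print(R.from_quat(s['eef_rot']).as_matrix().round(3),s['ft_force'],s['time'])
E
```

```text
plate topL [0.5123 0.3503 0.066 ]
plate topR [0.4851 0.2216 0.066 ]
short L [0.6151 0.2996 0.066 ]
short R [0.5981 0.2178 0.066 ]
cover L [0.5664 0.3341 0.066 ]
cover R [0.5392 0.2049 0.066 ]
rack [0.6584 0.3276 0.006 ]
rack [0.6213 0.1798 0.006 ]
rack [0.4487 0.2245 0.006 ]
rack [0.4853 0.3696 0.006 ]
wipe [0.6466 0.1395 0.    ]
wipe [ 0.6237 -0.0472  0.    ]
wipe [ 0.455 -0.026  0.   ]
wipe [0.4788 0.1622 0.    ]
stack [ 0.5989 -0.1543  0.105 ]
stack [ 0.585 -0.297  0.105]
stack [ 0.5237 -0.2841  0.105 ]
stack [ 0.5408 -0.1471  0.105 ]
foot [ 0.6296 -0.1426  0.    ]
foot [ 0.6031 -0.3253  0.    ]
foot [ 0.4952 -0.3128  0.    ]
foot [ 0.5192 -0.128   0.    ]
timer [0.3918 0.0761 0.018 ]
jar [ 0.3782 -0.0801  0.075 ]
marker top [0.788  0.0813 0.01  ]
marker bot [0.6516 0.065  0.01  ]
beaker [ 0.723  -0.1398  0.105 ]
reag [ 0.3848 -0.3378  0.12  ]
cam [ 0.42274994 -0.01299109  1.4839812 ]
[[ 0.968  0.249 -0.   ]
 [ 0.249 -0.968 -0.   ]
 [-0.     0.    -1.   ]] [ 0.53768033 -0.44145363 -0.54828266] 1.25
```

```bash
python3 -m jog '[[3.4,-3.5,0,0,0,0,1],[3.4,-3.5,0,0,0,0,1],[3.4,-3.5,0,0,0,0,1],[3.4,-3.5,0,0,0,0,1],[3.4,-3.5,0,0,0,0,1],[3.4,-3.5,0,0,0,0,1],[3.4,-3.5,0,0,0,0,1],[3.4,-3.5,0,0,0,0,1],[3.4,-3.5,0,0,0,0,1],[3.4,-3.5,0,0,0,0,1],[3.4,-3.5,0,0,0,0,1],[3.4,-3.5,0,0,0,0,1],[0,0,0,0,0,-0.18,1],[0,0,0,0,0,-0.18,1],[0,0,0,0,0,-0.18,1],[0,0,0,0,0,-0.18,1],[0,0,0,0,0,-0.18,1],[0,0,0,0,0,-0.18,1]]'
python3 - <<'E'
from h import *
y=-.208
Rt=R.from_matrix(np.array([[-np.sin(y),np.cos(y),0],[np.cos(y),np.sin(y),0],[0,0,-1]]).T)
print(Rt.as_matrix().round(2));print(delta([.4987,.286,.234],Rt),r.read_state()['joint_positions'])
E
```

```text
time: 3.5
ee_pos: [0.4458, -0.0968, 0.2333]
eef_rot: [0.785, 0.62, -0.0, -0.0]
ft_force: [-0.4, -0.5, -2.4]
width: 0.0872
[[ 0.21  0.98  0.  ]
 [ 0.98 -0.21  0.  ]
 [ 0.    0.   -1.  ]]
(array([38.46891271, -3.69603263, -0.07568298]), array([-0.00091691,  0.00011744, -0.02507427])) [ 0.73902701 -0.01187164 -0.61199798  1.85493852 -0.00705092  1.29730158
 -0.10410136]
```

```bash
python3 -m jog '[[4.8,-0.46,0,0,0,-0.025,1],[4.8,-0.46,0,0,0,0,1],[4.8,-0.46,0,0,0,0,1],[4.8,-0.46,0,0,0,0,1],[4.8,-0.46,0,0,0,0,1],[4.8,-0.46,0,0,0,0,1],[4.8,-0.46,0,0,0,0,1],[4.8,-0.46,0,0,0,0,1],[0,0,0,0,0,0,1]]'
python3 - <<'E'
from h import *
c=snap('wrist','d',None,1.5)
T=np.array(c['camera_from_world']);print('cam',-T[:3,:3].T@T[:3,3],T[2,:3])
print([(round(d['score'],2),d['rect']) for d in r.search_frame(c,'plate')])
# predicted top-face corners
yv=-.208;ax=np.array([np.cos(yv),np.sin(yv),0]);ay=np.array([-np.sin(yv),np.cos(yv),0]);o=np.array([.4987,.286,.066])
for i in(-1,1):
  for j in(-1,1):print(i,j,pj(c,o+ax*.009*i+ay*.065*j))
E
```

```text
time: 4.62
ee_pos: [0.4912, 0.29, 0.2329]
eef_rot: [0.777, 0.63, -0.0, -0.001]
ft_force: [-1.0, 0.4, -2.4]
width: 0.0871
cam [0.50783507 0.36513474 0.384641  ] [-0.06078123 -0.27563831 -0.95933788]
[(0.8, [253.1, 99.6, 284.6, 224.8])]
-1 -1 [255.8779653  233.03744784]
-1 1 [255.74797536 104.77134928]
1 -1 [273.14313612 233.05053484]
1 1 [275.05876465 104.76696916]
```

View pics/d.png

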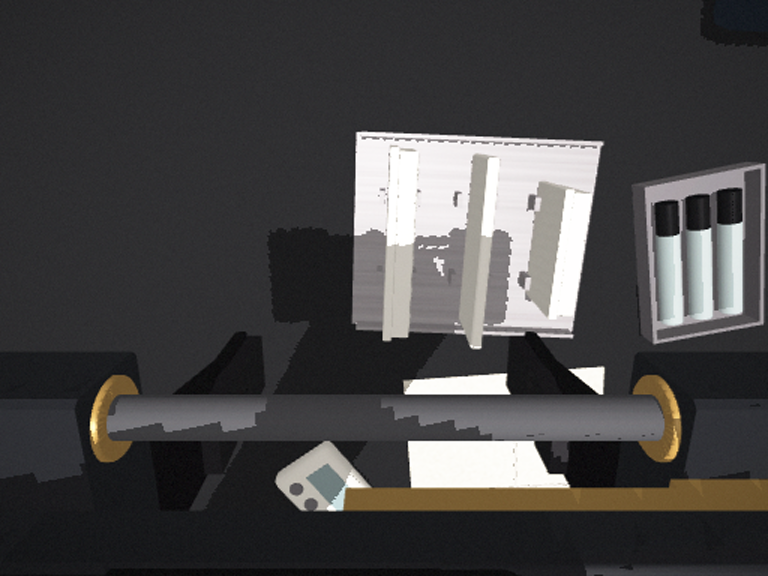

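```bash
python3 - <<'E'
import cv2
a=cv2.imread('pics/d.png')[120:360,340:520];cv2.imwrite('pics/e.png',cv2.resize(a,None,fx=2.5,fy=2.5,interpolation=cv2.INTER_NEAREST))
E
```

```text
(no output)
```

View pics/e.png

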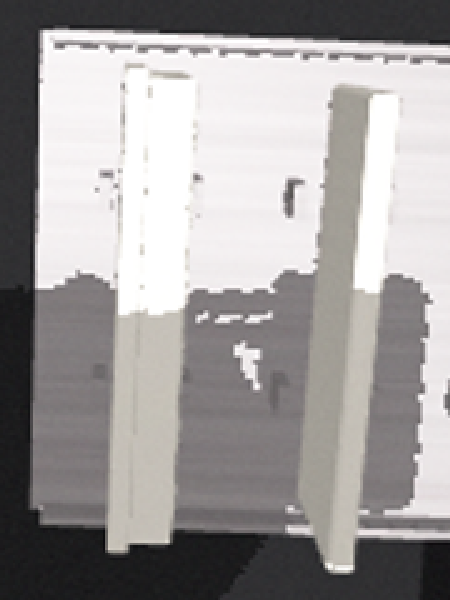

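```bash
python3 - <<'E'
from h import *
c=r.camera('wrist')
g=lambda u,v:((340+u/2.5)/1.5,(120+v/2.5)/1.5)
Q=[bp(c,g(*p),.066) for p in [(124,67),(195,75),(106,552),(172,543)]]
for q in Q:print(q.round(4))
L=Q[0]-Q[2];print(np.linalg.norm(L),-np.arctan2(L[0],L[1]),np.linalg.norm(Q[1]-Q[0]));Rr=Q[1]-Q[3];print(np.linalg.norm(Rr),-np.arctan2(Rr[0],Rr[1]));print(sum(Q)/4)
s=r.read_state();print(s['ee_pos'],R.from_quat(s['eef_rot']).as_matrix().round(3))
yv=-.206
Rt=R.from_matrix(np.array([[-np.sin(yv),np.cos(yv),0],[np.cos(yv),np.sin(yv),0],[0,0,-1]]).T)
print(delta(sum(Q)/4,Rt))
E
```

```text
[0.5102 0.3522 0.066 ]
[0.5269 0.3466 0.066 ]
[0.4782 0.2264 0.066 ]
[0.4965 0.2252 0.066 ]
0.12981113760717689 -0.24906345042945624 0.017684566000826313
0.12518105671414473 -0.24521990101868643
[0.50294194 0.28759744 0.066     ]
[0.4930693  0.28494445 0.23312209] [[ 0.213  0.977 -0.001]
 [ 0.977 -0.213 -0.001]
 [-0.001 -0.    -1.   ]]
(array([ 0.48947326,  0.91531757, 16.71124249]), array([-0.00044093,  0.00118604, -0.00877963]))
```

```bash
python3 - <<'E'
from h import *
import pickle
c=r.camera('wrist');pickle.dump(c,open('cw.pkl','wb'))
a=c['frame'][75:240,225:350,::-1]
cv2.imwrite('pics/f.png',cv2.resize(a,None,fx=3.6,fy=3.6,interpolation=cv2.INTER_NEAREST))
print(r.read_state()['ee_pos'])
E
```

```text
[0.49331956 0.28450485 0.2332938 ]
```

View pics/f.png

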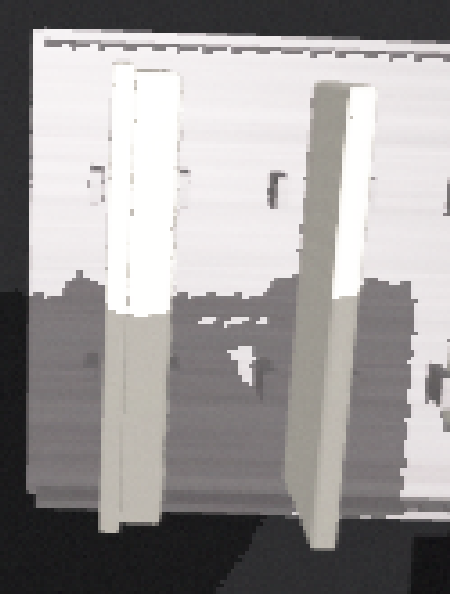

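```bash
python3 - <<'E'
from h import *
import pickle
c=pickle.load(open('cw.pkl','rb'))
g=lambda u,v:(225+u/3.6,75+v/3.6)
Q=[bp(c,g(*p),.066) for p in [(114,64),(180,72),(98,532),(160,524)]]
for q in Q:print(q.round(4))
L=Q[0]-Q[2];print(np.linalg.norm(L),-np.arctan2(L[0],L[1]));Rr=Q[1]-Q[3];print(np.linalg.norm(Rr),-np.arctan2(Rr[0],Rr[1]));m=sum(Q)/4;print(m)
q=[bp(c,g(*p),.006) for p in [(34,30),(26,492)]];L=q[0]-q[1];print('rack',np.linalg.norm(L),-np.arctan2(L[0],L[1]),q)
q=[bp(c,g(*p),.066) for p in [(374,88),(334,549)]];L=q[0]-q[1];print('cover',np.linalg.norm(L),-np.arctan2(L[0],L[1]))
yv=-.235
Rt=R.from_matrix(np.array([[-np.sin(yv),np.cos(yv),0],[np.cos(yv),np.sin(yv),0],[0,0,-1]]).T)
print(delta(m,Rt))
E
```

```text
[0.509  0.3562 0.066 ]
[0.5251 0.3506 0.066 ]
[0.4769 0.2308 0.066 ]
[0.4948 0.2294 0.066 ]
0.12947509788273495 -0.2505054899183542
0.12499797064482787 -0.24517087483568464
[0.50146125 0.29174864 0.066     ]
rack 0.1491865042403462 -0.2521540446323406 [array([0.48730096, 0.37022828, 0.006     ]), array([0.45008035, 0.22575946, 0.006     ])]
cover 0.12876706374233132 -0.24276668783461583
(array([ 0.90218432,  0.63849459, 16.72836303]), array([0.00011309, 0.00121142, 0.01922027]))
```

```bash
python3 -m jog '[[0.88,0.65,0,0,0,0.032,-0.1],[0,0,4,0,0,0,-0.1],[0,0,4,0,0,0,-0.1],[0,0,3,0,0,0,-0.1],[0,0,0,0,0,0,-0.1],[0,0,0,0,0,0,-0.1]]'
python3 - <<'E'
from h import *
yv=-.248
Rt=R.from_matrix(np.array([[-np.sin(yv),np.cos(yv),0],[np.cos(yv),np.sin(yv),0],[0,0,-1]]).T)
print(delta([.5016,.2915,.046],Rt))
E
```

```text
time: 5.58
ee_pos: [0.5021, 0.2929, 0.125]
eef_rot: [0.789, 0.615, 0.001, 0.0]
ft_force: [-1.7, 0.2, -3.3]
width: 0.0412
(array([-0.150622  , -0.02311839,  7.90251068]), array([ 0.00145201, -0.00078648,  0.0008195 ]))
```

```bash
python3 -m jog '[[-0.15,0,3,0,0,0,-0.1],[0,0,3,0,0,0,-0.1],[0,0,1.9,0,0,0,-0.1],[0,0,0,0,0,0,-0.1],[0,0,0,0,0,0,-1],[0,0,0,0,0,0,-1],[0,0,0,0,0,0,-1],[0,0,0,0,0,0,-1]]' 35
python3 - <<'E'
from h import *
c=snap('wrist','g',None,1.5)
print([(d['score'],d['rect']) for d in r.search_frame(c,'plate')])
E
```

```text
time: 6.58
ee_pos: [0.5012, 0.292, 0.0452]
eef_rot: [0.789, 0.615, 0.0, 0.0]
ft_force: [-1.8, -1.4, 3.0]
width: 0.0176
[(0.75, [231.0, 112.0, 280.4, 323.0])]
```

View pics/g.png

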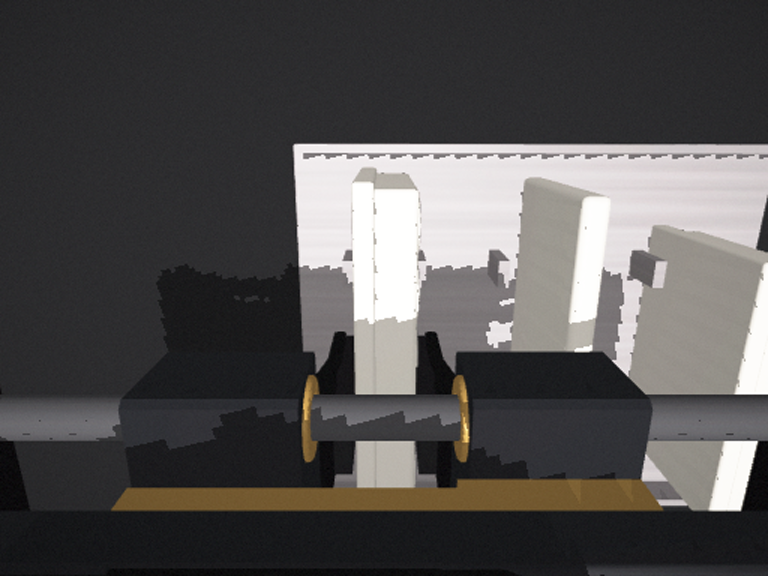

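```bash
python3 -m jog '[[0,0,-2,0,0,0,-1],[0,0,-3,0,0,0,-1],[0,0,-4,0,0,0,-1],[0,0,-4,0,0,0,-1],[0,0,-3,0,0,0,-1],[0,0,0,0,0,0,-1]]'
cat >> h.py <<'E'
def tool(yv,al=0):
    ax=np.array([np.cos(yv),np.sin(yv),0]);ay=np.array([-np.sin(yv),np.cos(yv),0]);z=np.array([0,0,1.])
    return R.from_matrix(np.array([ay,np.cos(al)*ax+np.sin(al)*z,np.sin(al)*ax-np.cos(al)*z]).T),ax,ay
E
python3 - <<'E'
from h import *
yv=-.137
Rt,ax,ay=tool(yv,.73)
C=np.array([.57,.055,0]);b=C+ax*.03+np.array([0,0,.0075+.009*np.sin(.73)-.001])
t=b+.039*(-np.sin(.73)*ax+np.cos(.73)*np.array([0,0,1]));print(t)
t[2]+=.12
print(delta(t,tool(yv)[0]));print(delta(t,Rt))
E
```

```text
time: 7.42
ee_pos: [0.5015, 0.2926, 0.2071]
eef_rot: [0.788, 0.615, 0.002, 0.0]
ft_force: [-0.1, -0.1, -3.7]
width: 0.018
[0.57395468 0.05445479 0.04156363]
(array([-21.34931821,  12.80549558,   4.54334426]), array([ 0.00337823, -0.00238809, -0.10885131]))
(array([-21.34931821,  12.80549558,   4.54334426]), array([-0.72588762,  0.03744121, -0.10482196]))
```

```bash
python3 -m jog '[[-4.2,2.5,0.5,0,0,0,-1],[-4.2,2.5,0.5,0,0,0,-1],[-4.2,2.5,0.5,0,0,0,-1],[-4.2,2.5,0.5,0,0,0,-1],[-4.4,2.6,0.5,0,0,0,-1],[0,0,0,0,0,-0.109,-1],[0,0,0,-0.15,0,0,-1],[0,0,0,-0.15,0,0,-1],[0,0,0,-0.15,0,0,-1],[0,0,0,-0.15,0,0,-1],[0,0,0,-0.13,0,0,-1],[0,0,0,0,0,0,-1],[0,0,0,0,0,0,-1]]'
python3 - <<'E'
from h import *
Rt,ax,ay=tool(-.137,.73)
print(delta([.574,.0545,.0416+.03],Rt),delta([.574,.0545,.0416],Rt)[0]);print(r.read_state()['joint_positions'].round(2))
c=snap('scene','i',[200,100,440,300],3)
E
```

```text
time: 9.05
ee_pos: [0.5718, 0.0551, 0.1797]
eef_rot: [0.705, 0.614, 0.234, 0.268]
ft_force: [0.8, 0.0, -4.2]
width: 0.0179
(array([-0.0260826 , -7.0222158 ,  8.22114914]), array([-0.00221376,  0.0004918 , -0.00030009])) [-0.02558171 -9.01787096 10.46109561]
[ 0.67 -0.12 -0.97  2.23  0.58  0.37 -0.95]
```

View pics/i.png

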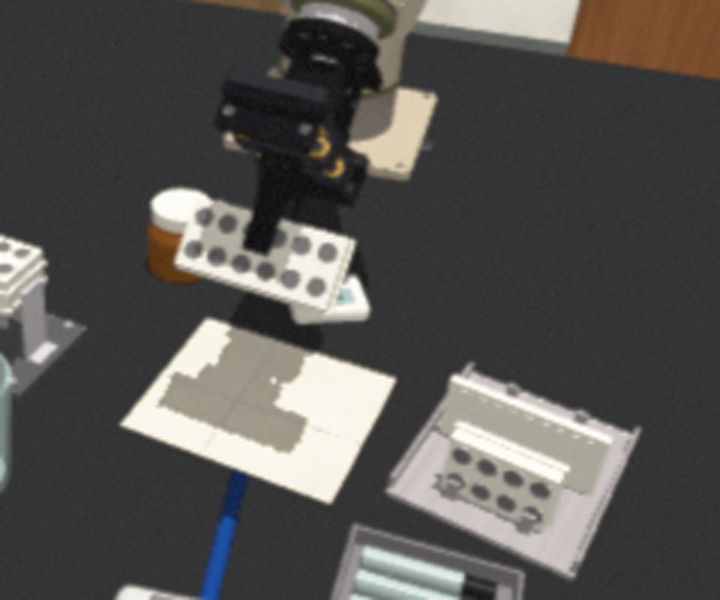

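```bash
python3 -m jog '[[0,-2.3,2.7,0,0,0,-1],[0,-2.3,2.7,0,0,0,-1],[0,-1.7,2.0,0,0,0,-1],[0,0,0,0,0,0,-1],[0,0,0,0,0,0,-1]]'
python3 - <<'E'
from h import *
Rt,ax,ay=tool(-.137,.73)
print(delta([.574,.0545,.0416],Rt));print(r.read_state()['joint_positions'].round(2))
c=snap('scene','j',[200,100,440,300],3)
E
```

```text
time: 9.72
ee_pos: [0.5724, 0.0515, 0.0989]
eef_rot: [0.706, 0.614, 0.228, 0.269]
ft_force: [-0.2, 0.8, -3.1]
width: 0.0176
(array([ 0.37218118, -3.69333107,  4.38081872]), array([-0.00876563,  0.01055589,  0.00136356]))
[ 0.73  0.15 -1.11  2.29  1.37  0.45 -1.65]
```

View pics/j.png

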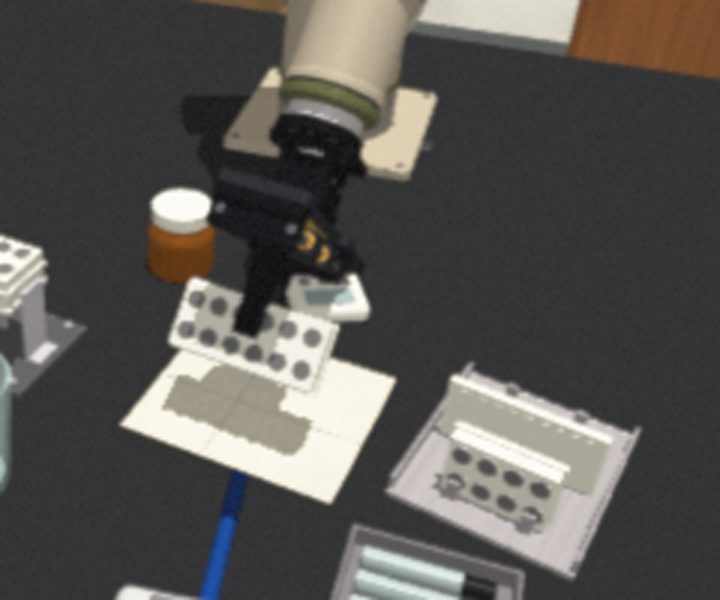

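```bash
python3 -m jog '[[0.12,-0.6,1.4,0,0,0,-1],[0.12,-0.7,1.4,0,0,0,-1],[0.12,-0.6,1.2,0,0.01,0,-1],[0,0,0,0,0,0,-1],[0,0,0,0,0,0,-1]]'
python3 - <<'E'
from h import *
Rt,ax,ay=tool(-.137,.73)
print(delta([.588,.0545,.0416],Rt));s=r.read_state();print(s['joint_positions'].round(2),s['ft_force'])
E
```

```text
time: 10.4
ee_pos: [0.5846, 0.0524, 0.0567]
eef_rot: [0.705, 0.615, 0.231, 0.267]
ft_force: [-0.0, 0.1, -3.4]
width: 0.0178
(array([ 0.25394213, -0.76626993,  1.33144472]), array([-0.00708416,  0.00166079,  0.00241408]))
[ 0.65  0.32 -1.04  2.29  1.66  0.54 -1.87] [-0.01290952  0.11154036 -3.43076144]
```

```bash
python3 -m jog '[[0.1,-0.4,0.7,0,0,0,-1],[0.1,-0.37,0.63,0,0,0,-1],[0,0,0,0,0,0,-1],[0,0,0,0,0,0,-1]]'
python3 - <<'E'
from h import *
Rt,ax,ay=tool(-.137,.73)
print(delta([.588,.0545,.0416],Rt));s=r.read_state();print(s['joint_positions'].round(2),s['ft_force'])
c=snap('scene','k',[200,100,440,300],3)
E
```

```text
time: 10.9
ee_pos: [0.5874, 0.0542, 0.0406]
eef_rot: [0.705, 0.615, 0.231, 0.267]
ft_force: [0.4, -0.0, -3.9]
width: 0.018
(array([ 0.03927053,  0.10454583, -0.03771338]), array([-0.00818031,  0.00093586,  0.00255367]))
[ 0.62  0.38 -1.02  2.28  1.74  0.58 -1.93] [ 0.41480632 -0.02756962 -3.94573235]
```

View pics/k.png

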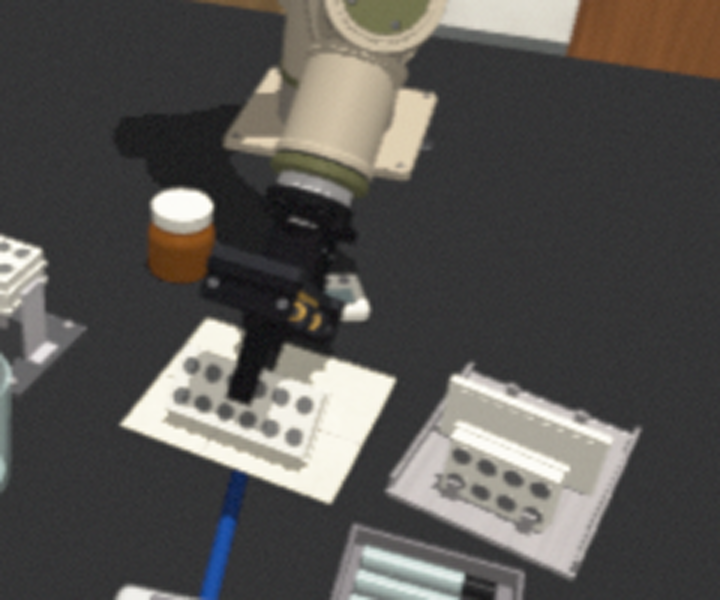

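```bash
python3 -m jog '[[0,-0.2,0.23,0,0,0,-1],[0,0,0,0,0,0,-1],[0,0,0,0,0,0,-0.3],[0,0,0,0,0,0,-0.3],[0,0,-1,0,0,0,-0.3],[0,0,-2,0,0,0,-0.3],[0,0,-2,0,0,0,-0.3],[0,0,-2,0,0,0,-0.3],[0,0,-3,0,0,0,-0.3],[0,0,0,0,0,0,-0.3]]'
python3 - <<'E'
from h import *
c=snap('scene','l',[200,100,440,300],3)
E
```

```text
time: 12.2
ee_pos: [0.5263, 0.0608, 0.1068]
eef_rot: [0.705, 0.616, 0.228, 0.268]
ft_force: [0.8, -1.2, -2.7]
width: 0.0302
```

View pics/l.png

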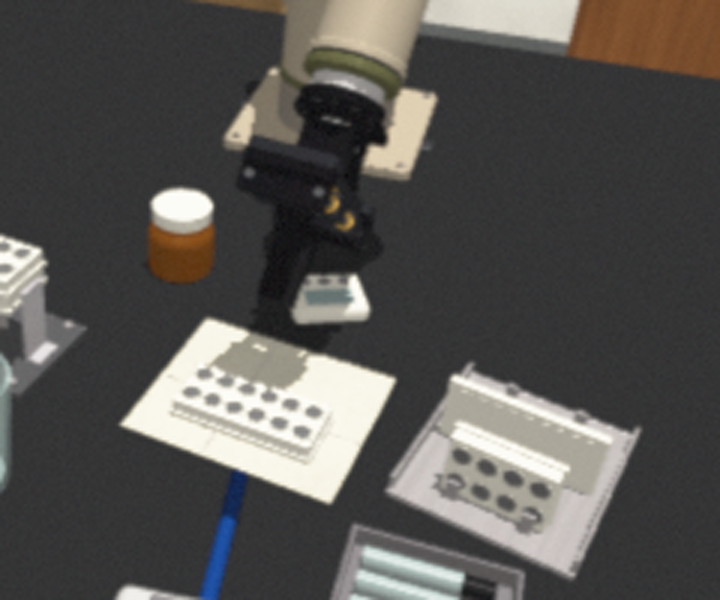

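```bash
python3 -m jog '[[0,2.7,-3,0,0,0,-0.3],[0,2.6,-3,0,0,0,0],[0,2.6,-3,0,0,0,1],[0,0,0,0.18,0,0,1],[0,0,0,0.18,0,0,1],[0,0,0,0.18,0,0,1],[0,0,0,0.18,0,0,1],[-3,2.5,0,0,0,0,1],[0,2.5,0,0,0,0,1],[0,0,0,0,0,0,1],[0,0,0,0,0,0,1]]'
python3 - <<'E'
from h import *
import pickle
c=snap('wrist','m',None,1.5);pickle.dump(c,open('cw.pkl','wb'))
print([(d['score'],d['rect']) for d in r.search_frame(c,'plate')]);print(r.read_state()['joint_positions'].round(2))
print(delta([.58,.03,.234],tool(-.137)[0]))
E
```

```text
time: 13.62
ee_pos: [0.5703, 0.0184, 0.1906]
eef_rot: [0.757, 0.653, -0.014, 0.003]
ft_force: [-0.7, -0.2, -2.6]
width: 0.0868
[(0.84, [227.8, 54.2, 290.5, 185.0]), (0.69, [234.3, 295.8, 330.8, 324.4])]
[ 0.35  0.31 -0.57  1.63  0.19  1.28 -0.41]
(array([ 1.1316414 ,  0.74198129, -4.26956543]), array([-0.01313845,  0.02418846, -0.01069589]))
```

View pics/m.png

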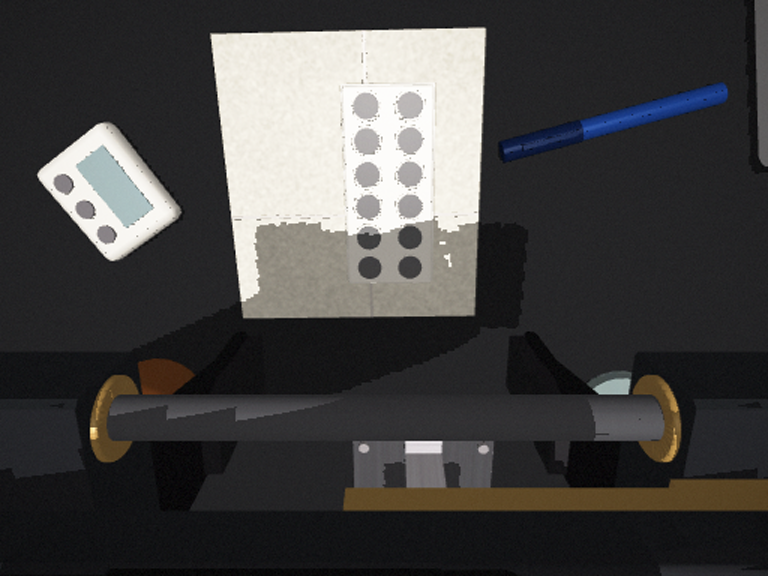

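```bash
python3 - <<'E'
from h import *
import pickle
c=pickle.load(open('cw.pkl','rb'))
w=[(366,106),(410,105),(366.5,140.5),(410,140),(367.5,174.5),(410,174),(368,207),(410,206.5),(369,238),(410,238),(369.5,267.5),(410,267.5)]
Q=np.array([bp(c,(u/1.5,v/1.5),.018) for u,v in w]);m=Q.mean(0)
d=(Q[0]+Q[1]-Q[10]-Q[11])/2;yv=-np.arctan2(d[0],d[1]);print(m,np.linalg.norm(d)/5,np.linalg.norm(Q[::2].mean(0)-Q[1::2].mean(0)),yv)
for u,v in [(342,84),(436,83),(433,282),(350,282)]:print(bp(c,(u/1.5,v/1.5),.009).round(4))
m[2]=.015
print(delta(m,tool(yv)[0]));print(r.read_state()['ee_pos'])
E
```

```text
[0.57607054 0.05495504 0.018     ] 0.020623726968143914 0.027110645906297207 -0.1354538701554924
[0.5566 0.123  0.009 ]
[0.6143 0.1149 0.009 ]
[ 0.5971 -0.0135  0.009 ]
[ 0.5396 -0.0052  0.009 ]
(array([ 4.07274885,  0.27061519, 17.57350322]), array([-0.01315716,  0.02417833, -0.01224193]))
[0.57029699 0.0189602  0.19169151]
```

```bash
python3 -m jog '[[2.3,0.1,4,-0.013,0.024,-0.012,1],[2.3,0.1,4,0,0,0,1],[0,0,3,0,0,0,1],[0,0,0,0,0,0,1],[0,0,0,0,0,0,1]]'
python3 - <<'E'
from h import *
yv=-.1355;Rt,ax,ay=tool(yv)
print(delta(np.array([.5765,.055,.014])+.005*ay,Rt));print(r.read_state()['ee_pos'])
E
```

```text
time: 14.35
ee_pos: [0.5795, 0.0635, 0.0834]
eef_rot: [0.754, 0.657, 0.002, 0.001]
ft_force: [0.5, 0.1, -2.5]
width: 0.0874
(array([-0.39077026, -0.19861484,  6.93982512]), array([ 0.00274348, -0.0015989 , -0.00075882]))
[0.57947029 0.0634717  0.0834096 ]
```

```bash
python3 -m jog '[[-0.39,-0.2,3,0.003,0,0,1],[0,0,2.5,0,0,0,1],[0,0,1.4,0,0,0,1],[0,0,0,0,0,0,1],[0,0,0,0,0,0,-1],[0,0,0,0,0,0,-1],[0,0,0,0,0,0,-1],[0,0,0,0,0,0,-1]]' 55
python3 - <<'E'
from h import *
yv=-.1355;Rt,ax,ay=tool(yv)
print(delta(np.array([.5765,.055,.014])+.005*ay,Rt));print(r.read_state()['ee_pos'])
E
```

```text
time: 15.35
ee_pos: [0.5766, 0.0603, 0.0133]
eef_rot: [0.754, 0.657, 0.0, -0.001]
ft_force: [-0.5, -0.5, -0.3]
width: 0.0593
(array([-0.02414474,  0.05900406, -0.06622974]), array([-0.00134748, -0.0020768 , -0.00055716]))
[0.57662289 0.0602749  0.013339  ]
```

```bash
python3 -m jog '[[0,0,-3,0,0,0,-1],[0,0,-4,0,0,0,-1],[0,0,-5,0,0,0,-1],[0,0,-5,0,0,0,-1],[0,0,-2,0,0,0,-1],[0,0,0,0,0,0,-1]]'; python3 - <<'E'
from h import *
import pickle
a=snap('top','n',[265,150,350,215],9);b=snap('scene','o',[145,160,235,240],8)
pickle.dump((a,b),open('ts.pkl','wb'))
E
```

```text
time: 16.1
ee_pos: [0.5774, 0.06, 0.2043]
eef_rot: [0.754, 0.657, 0.001, -0.0]
ft_force: [-1.1, -0.2, -4.5]
width: 0.0591
```

View pics/n.png

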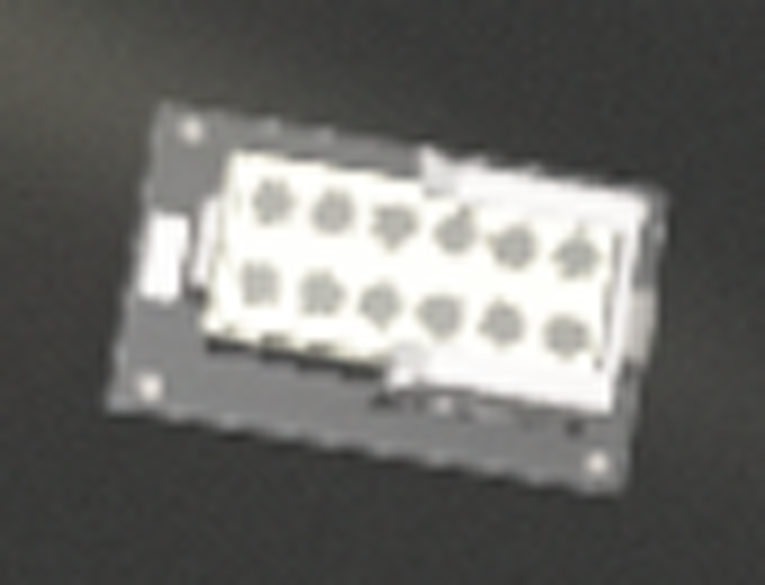

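View pics/o.png

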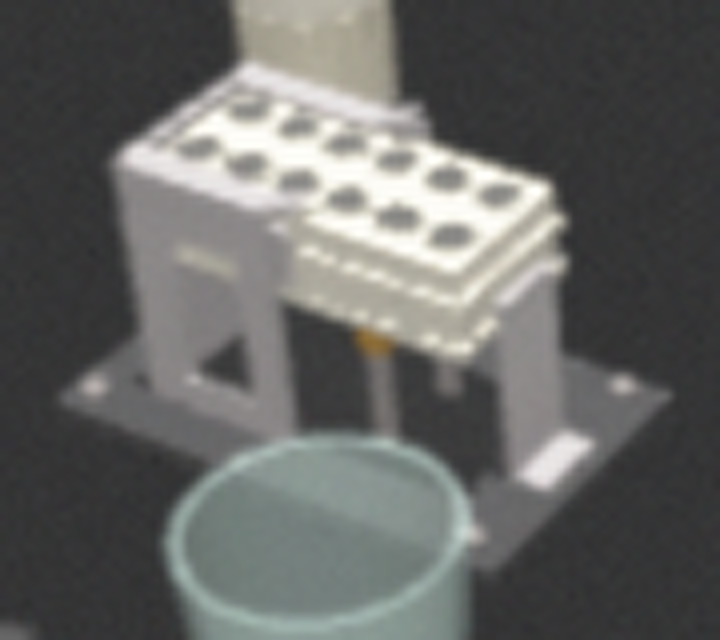

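```bash
python3 - <<'E'
from h import *
import pickle
a,b=pickle.load(open('ts.pkl','rb'))
A=[(274,202),(334,212),(395,223),(456,232),(517,245),(577,256),(260,283),(321,293),(380,304),(441,315),(501,325),(567,335)]
B=[(250,108),(300,127),(348,144),(398,160),(448,179),(498,194),(200,147),(249,165),(298,181),(348,199),(399,217),(450,235)]
for z in(.105,):
  for c,P,o,k in((a,A,(265,150),9),(b,B,(145,160),8)):
    Q=np.array([bp(c,(o[0]+u/k,o[1]+v/k),z) for u,v in P])
    d=np.polyfit(Q[:6,1],Q[:6,0],1)[0],np.polyfit(Q[6:,1],Q[6:,0],1)[0]
    print(Q.mean(0).round(4),-np.arctan(d),np.linalg.norm(Q[0]-Q[5])/5)
F=[(165,103),(664,190),(622,492),(110,408)]
Q=np.array([bp(a,(265+u/9,150+v/9),.0) for u,v in F]);print(Q.round(4),Q.mean(0))
for e in (Q[0]-Q[1],Q[3]-Q[2]):print(-np.arctan2(e[0],e[1]),np.linalg.norm(e))
# top-camera bias check on held/other known: rack corner
m=pickle.load(open('cw.pkl','rb'))
for u,v in[(364,449),(483.5,450)]:print(bp(m,(u/1.5,v/1.5),.004))
for u,v in[(190,130),(148,387)]:print(bp(a,(265+u/9,150+v/9),.004))
E
```

```text
[ 0.5617 -0.2213  0.105 ] [-0.15078616 -0.14479878] 0.020418008218061407
[ 0.5601 -0.217   0.105 ] [-0.16185053 -0.15496757] 0.02076196904502663
[[ 0.6295 -0.1455  0.    ]
 [ 0.6029 -0.3247  0.    ]
 [ 0.4945 -0.3105  0.    ]
 [ 0.5198 -0.1279  0.    ]] [ 0.56165173 -0.22716091  0.        ]
-0.14731534714419856 0.1811324871819942
-0.1373578450922242 0.18431450203301716
[ 0.52622217 -0.14648893  0.004     ]
[ 0.62018837 -0.16047893  0.004     ]
[ 0.61944485 -0.15426746  0.004     ]
[ 0.52728656 -0.14094055  0.004     ]
```

```bash
python3 - <<'E'
from h import *
Rt,ax,ay=tool(-.148)
print(delta(np.array([.5618,-.2205,.15])+.085*ay,Rt));print(r.read_state()['joint_positions'])
E
```

```text
(array([-19.46239732,   2.49641937,   5.13250253]), array([-0.00335927, -0.00150401,  0.01208481]))
[ 0.31330272  0.31120815 -0.59751412  1.60216458  0.1776402   1.28635188
 -0.44821563]
```

```bash
python3 -m jog '[[-4,0.5,0.6,0,0,0,-1],[-4,0.5,0.6,0,0,0,-1],[-4,0.5,0.6,0,0,0,-1],[-4,0.5,0.6,0,0,0,-1],[-3.46,0.5,0.6,0,0,0.012,-1],[0,0,1,0,0,0,-1],[0,0,1,0,0,0,-1],[0,0,0,0,0,0,-1],[0,0,0,0,0,0,-1]]'; python3 - <<'E'
from h import *
import pickle
Rt,ax,ay=tool(-.148)
print(delta(np.array([.5618,-.2205,.15])+.085*ay,Rt))
a=snap('top','p',[240,140,350,222],7);b=snap('scene','q',[145,140,265,240],6)
pickle.dump((a,b),open('ts2.pkl','wb'))
E
```

```text
time: 17.32
ee_pos: [0.5752, -0.1353, 0.1526]
eef_rot: [0.757, 0.653, 0.0, -0.001]
ft_force: [-0.4, -0.9, -3.6]
width: 0.0598
(array([-0.12905184, -0.06598806,  0.26177401]), array([-0.00184054, -0.00219144,  0.00155935]))
```

View pics/p.png

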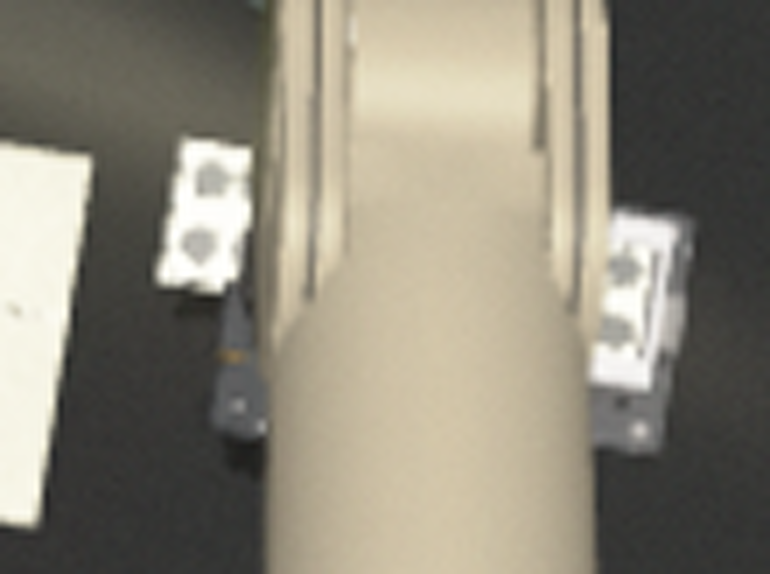

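View pics/q.png

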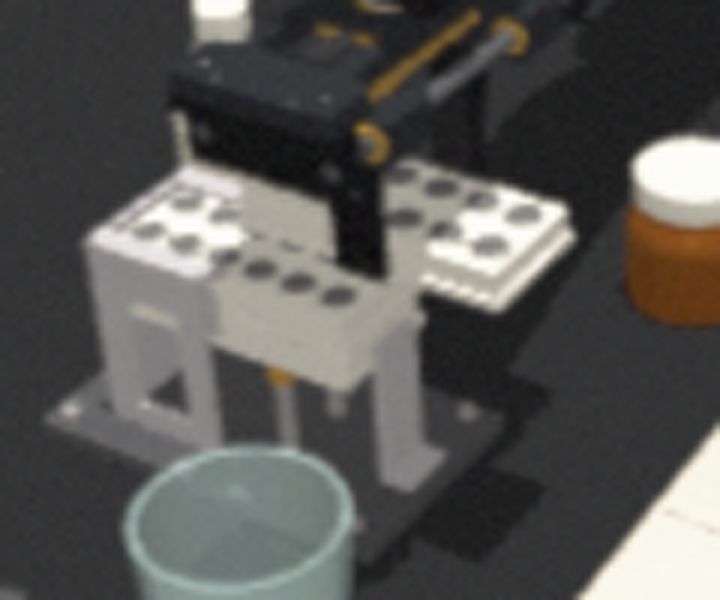

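```bash
python3 - <<'E'
from h import *
import pickle
a,b=pickle.load(open('ts2.pkl','rb'))
f=lambda u,v:(240+u/7,140+v/7)
h=(bp(a,f(213,178),.1573)+bp(a,f(200,243),.1573))/2
g=(bp(a,f(624,270),.105)+bp(a,f(615,330),.105))/2
Rt,ax,ay=tool(-.148)
s=r.read_state();t=np.array(s['ee_pos']);print(s['ee_pos'])
pr=t+(.0516-.005)*ay  # predicted rear wells mid
print('held seen',h,'pred',pr, 'mag-frame err', (h-pr)@ax,(h-pr)@ay)
M=np.array([.5618,-.2205,.105]);pb=M-.0516*ay
print('mag seen',g,'pred',pb,(g-pb)@ax,(g-pb)@ay)
# scene: held rear wells & stack wells
f=lambda u,v:(145+u/6,140+v/6)
h2=(bp(b,f(524,214),.1573)+bp(b,f(490,244),.1573))/2
print('scene held',(h2-pr)@ax,(h2-pr)@ay)
E
```

```text
[ 0.57527436 -0.13570812  0.15293239]
held seen [ 0.58153825 -0.09217852  0.1573    ] pred [ 0.58214601 -0.08961755  0.15293239] mag-frame err -0.00022347901623039507 -0.0026226000666415366
mag seen [ 0.55407061 -0.27214853  0.105     ] pred [ 0.55419105 -0.27153591  0.105     ] -2.8788287833088276e-05 -0.0006236815327458242
scene held -0.002798904977799076 0.0008251836351204521
```

```bash
python3 - <<'E'
from h import *
Rt,ax,ay=tool(-.148)
Rt=Rt*R.from_rotvec([0,.05,0])
print(delta(np.array([.5627,-.218,.1255])+.078*ay,Rt))
E
```

```text
(array([-0.53001374, -0.02713953,  2.74223971]), array([-0.00131544,  0.04803444,  0.00086797]))
```

```bash
python3 -m jog '[[-0.53,0,1.2,0,0.048,0,-1],[0,0,1.5,0,0,0,-1],[0,0,0,0,0,0,-1],[0,0,0,0,0,0,-1]]' 60; python3 - <<'E'
from h import *
Rt,ax,ay=tool(-.148)
Rt=Rt*R.from_rotvec([0,.05,0])
print(delta(np.array([.5627,-.218,.1255])+.078*ay,Rt))
b=snap('scene','s',[145,140,265,240],6)
E
```

```text
time: 17.92
ee_pos: [0.5746, -0.1399, 0.1259]
eef_rot: [0.757, 0.653, 0.018, -0.017]
ft_force: [-0.3, -0.6, -2.9]
width: 0.0593
(array([-0.09996479, -0.02249797,  0.03223031]), array([-0.00165245,  0.00023302,  0.00107817]))
```

View pics/s.png

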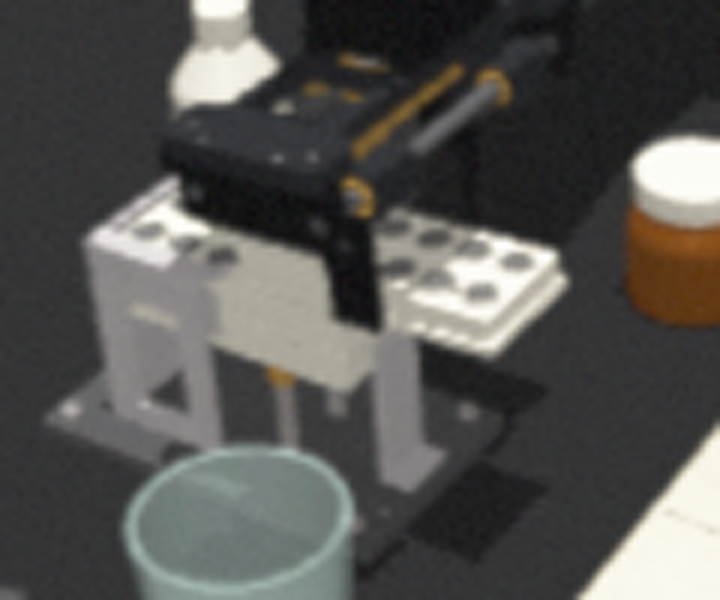

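Nose sits just above the stack, outside the lips. Press down in steps.

```bash
python3 -m jog '[[0,0,0.5,0,0,0,-1],[0,0,0.5,0,0,0,-1],[0,0,0,0,0,0,-1]]';python3 -m jog '[[0,0,0.6,0,0,0,-1],[0,0,0.4,0,0,0,-1],[0,0,0,0,0,0,-1]]'; python3 - <<'E'
from h import *
Rt,ax,ay=tool(-.148)
Rt=Rt*R.from_rotvec([0,.05,0])
print(delta(np.array([.5627,-.218,.103])+.078*ay,Rt))
b=snap('scene','t',[145,140,265,240],6)
E
```

```text
time: 18.35
ee_pos: [0.5749, -0.1401, 0.1158]
eef_rot: [0.757, 0.653, 0.019, -0.017]
ft_force: [1.2, 1.0, 1.4]
width: 0.0597
time: 18.73
ee_pos: [0.5748, -0.14, 0.1055]
eef_rot: [0.757, 0.653, 0.019, -0.017]
ft_force: [3.6, -0.1, 2.7]
width: 0.0596
(array([-0.10882116, -0.04987378,  0.24616666]), array([-8.76588416e-04,  2.10608332e-04,  2.76661191e-05]))
```

View pics/t.png

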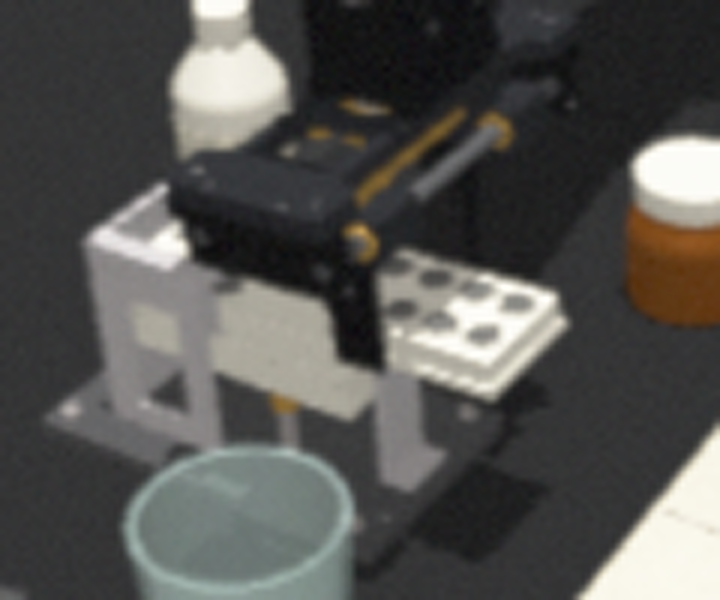

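```bash
python3 - <<'E'
from h import *
b=r.camera('scene')
s=r.read_state();t=np.array(s['ee_pos']);R0,ax,ay=tool(-.148)
for th in(-.03,0,.05,.08):
  Rp=R0*R.from_rotvec([0,th,0]);
  o=[]
  for lx in(.0516,.0310):
    for ly in(.0135,-.0135):
      p=t+Rp.apply([lx-.005,ly,.0133-.018]);u=pj(b,p);o.append(np.round([(u[0]-145)*6,(u[1]-140)*6],0))
  print(th,o)
E
```

```text
-0.03 [array([479., 342.]), array([513., 309.]), array([437., 326.]), array([472., 294.])]
0 [array([479., 339.]), array([513., 307.]), array([437., 325.]), array([472., 293.])]
0.05 [array([478., 334.]), array([512., 302.]), array([436., 322.]), array([471., 290.])]
0.08 [array([477., 331.]), array([512., 299.]), array([436., 320.]), array([471., 289.])]
```

```bash
python3 -m jog '[[-0.1,-0.05,0.35,0,0,0,-1],[0,0,0,0,0,0,-1],[-0.4,0,0,0,0,0,-1],[-0.4,0,0,0,0,0,-1],[0,0,0,0,0,0,-1]]'; python3 - <<'E'
from h import *
Rt,ax,ay=tool(-.148)
Rt=Rt*R.from_rotvec([0,.05,0])
print(delta(np.array([.5627,-.218,.102])+.070*ay,Rt))
b=snap('scene','u',[145,140,265,240],6);
a=snap('top','ut',[240,140,350,222],7)
E
```

```text
time: 19.45
ee_pos: [0.5722, -0.147, 0.1017]
eef_rot: [0.757, 0.653, 0.018, -0.018]
ft_force: [1.1, 4.8, 4.9]
width: 0.0597
(array([-0.16074508,  0.10258509, -0.04342263]), array([-0.00319064, -0.00148442,  0.00068882]))
```

View pics/u.png

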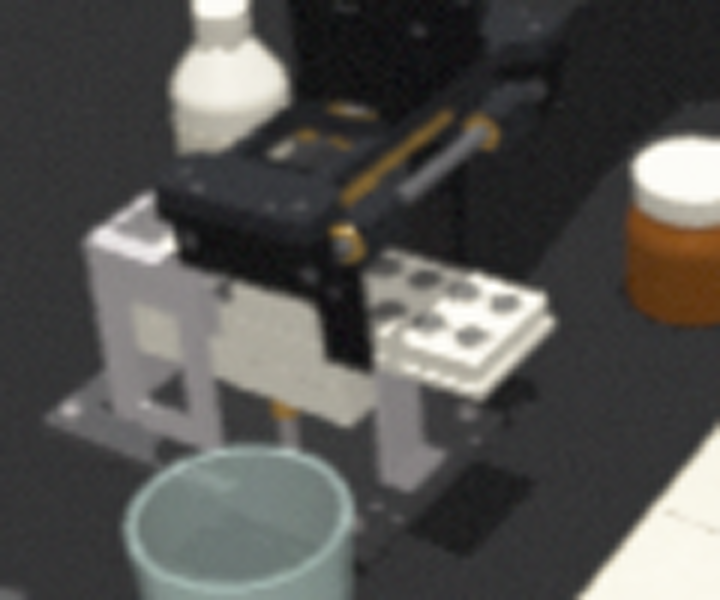

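```bash
python3 -m jog '[[-0.5,0.05,0,0,0,0,-1],[-0.5,0,0,0,0,0,-1],[0,0,0,0,0,0,-1]]'; python3 - <<'E'
from h import *
Rt,ax,ay=tool(-.148)
Rt=Rt*R.from_rotvec([0,.05,0])
print(delta(np.array([.5627,-.218,.102])+.060*ay,Rt))
b=snap('scene','v',[145,140,265,240],6);
E
```

```text
time: 19.92
ee_pos: [0.5714, -0.1569, 0.1012]
eef_rot: [0.757, 0.653, 0.019, -0.018]
ft_force: [0.4, 5.2, 5.3]
width: 0.0593
(array([-0.16954824,  0.04468072, -0.08717466]), array([-0.00305427, -0.00163728,  0.00070964]))
```

View pics/v.png

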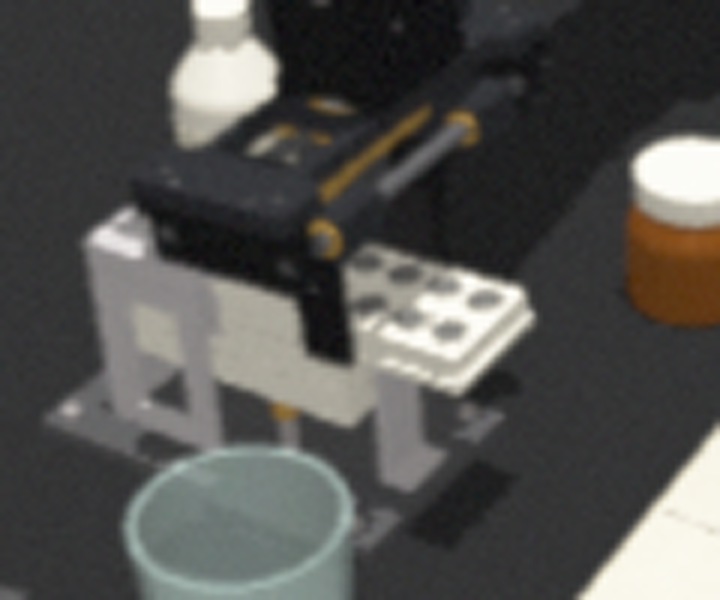

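```bash
python3 -m jog '[[-0.5,0.05,-0.03,0,0,0,-1],[-0.5,0,-0.03,0,0,0,-1],[0,0,0,0,0,0,-1]]';python3 -m jog '[[-0.5,0,-0.05,0,-0.008,0,-1],[-0.5,0,-0.05,0,-0.008,0,-1],[0,0,0,0,0,0,-1]]'; python3 - <<'E'
from h import *
Rt,ax,ay=tool(-.148)
Rt=Rt*R.from_rotvec([0,.034,0])
print(delta(np.array([.5627,-.218,.102])+.040*ay,Rt))
b=snap('scene','w',[145,140,265,240],6);
E
```

```text
time: 20.35
ee_pos: [0.5702, -0.1672, 0.1011]
eef_rot: [0.757, 0.653, 0.018, -0.018]
ft_force: [1.5, 4.0, 5.2]
width: 0.0596
time: 20.72
ee_pos: [0.5681, -0.1788, 0.101]
eef_rot: [0.758, 0.652, 0.011, -0.013]
ft_force: [-1.7, 1.1, -1.3]
width: 0.0598
(array([ 0.05097237,  0.04765117, -0.10197996]), array([-0.0041224 ,  0.00047895, -0.00106422]))
```

View pics/w.png

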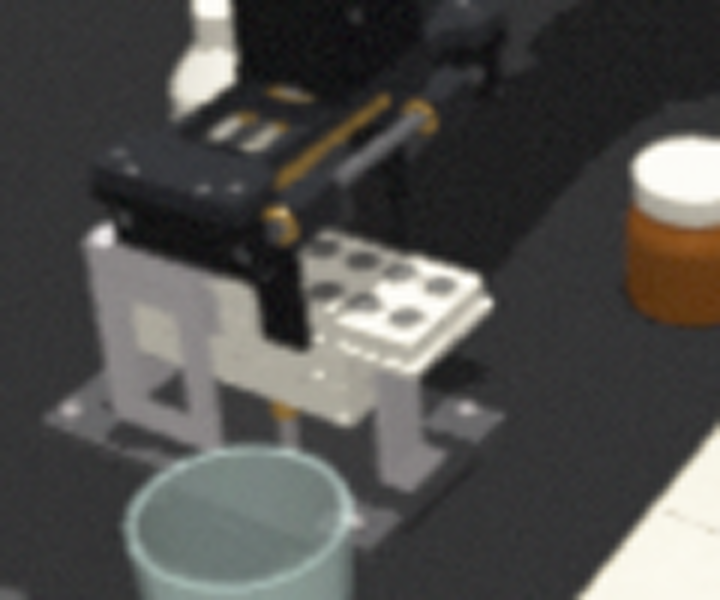

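```bash
python3 -m jog '[[-0.5,0,-0.03,0,-0.008,0,-1],[-0.5,0,-0.03,0,-0.008,0,-1],[0,0,0,0,0,0,-1]]';python3 -m jog '[[-0.4,0,-0.02,0,-0.006,0,-1],[-0.3,0,0,0,-0.006,0,-1],[0,0,0,0,0,0,-1]]'; python3 - <<'E'
from h import *
Rt,ax,ay=tool(-.148)
Rt=Rt*R.from_rotvec([0,.006,0])
print(delta(np.array([.5627,-.218,.102])+.023*ay,Rt))
b=snap('scene','x',[145,140,265,240],6);
E
```

```text
time: 21.15
ee_pos: [0.5671, -0.1883, 0.1012]
eef_rot: [0.757, 0.653, 0.006, -0.007]
ft_force: [1.2, 0.5, -8.4]
width: 0.0596
time: 21.52
ee_pos: [0.5662, -0.1934, 0.1009]
eef_rot: [0.757, 0.653, 0.002, -0.004]
ft_force: [1.5, 5.0, -11.8]
width: 0.0593
(array([-0.18188224,  0.01972465, -0.10867355]), array([-0.00392561, -0.00199232,  0.0012178 ]))
```

View pics/x.png

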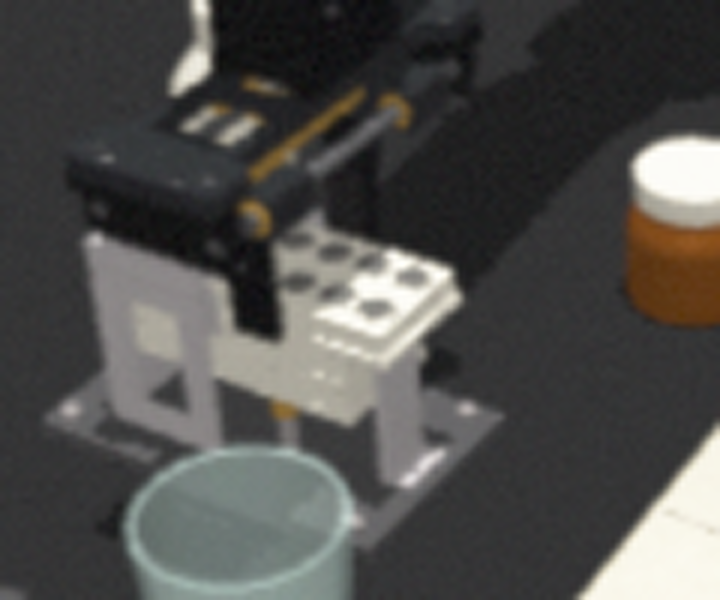

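```bash
python3 -m jog '[[-0.3,0,0.08,0,0,0,-1],[-0.2,0,0.03,0,0,0,-1],[0,0,0,0,0,0,-1]]';python3 -m jog '[[0,0,0,0,0,0,0.6],[0,0,0,0,0,0,0.6],[0,0,0,0,0,0,0.6]]';python3 - <<'E'
from h import *
b=snap('scene','y',[145,140,265,240],6);
Rt,ax,ay=tool(-.148)
print(delta(np.array([.5627,-.218,.102])+.020*ay,Rt))
E
```

```text
time: 21.95
ee_pos: [0.5656, -0.2, 0.1007]
eef_rot: [0.757, 0.653, 0.002, -0.003]
ft_force: [1.0, 3.7, -10.9]
width: 0.0597
time: 22.32
ee_pos: [0.5662, -0.2006, 0.1016]
eef_rot: [0.758, 0.653, 0.002, -0.002]
ft_force: [0.3, -0.4, -3.6]
width: 0.0693
(array([ 0.21799303, -0.0724086 , -0.05738003]), array([-0.0012631 , -0.0053592 , -0.00035696]))
```

View pics/y.png

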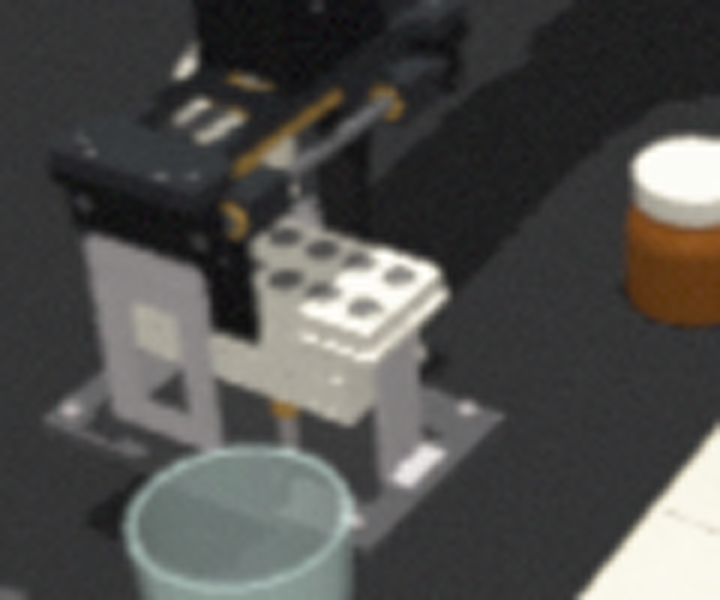

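```bash
python3 -m jog '[[0,0,0,0,0,0,0.7],[0,0,-2,0,0,0,0.8],[0,0,-3,0,0,0,0.8],[3,0,-3,0,0,0,0],[3,0,0,0,0,0,-1],[3,0,0,0,0,0,-1],[0,0,0,0,0,0,-1],[0,0,0,0,0,0,-1]]';python3 - <<'E'
from h import *
b=snap('scene','z',[145,140,265,240],6);
Rt,ax,ay=tool(-.148)
print(delta(np.array([.5627,-.218,.0995])+.105*ay,Rt))
E
```

```text
time: 23.38
ee_pos: [0.5793, -0.1123, 0.1825]
eef_rot: [0.758, 0.653, 0.002, -0.002]
ft_force: [0.2, -1.2, -3.4]
width: 0.0363
(array([-0.1995844 , -0.07014414,  8.2666449 ]), array([-0.00137754, -0.0053015 , -0.00131696]))
```

View pics/z.png

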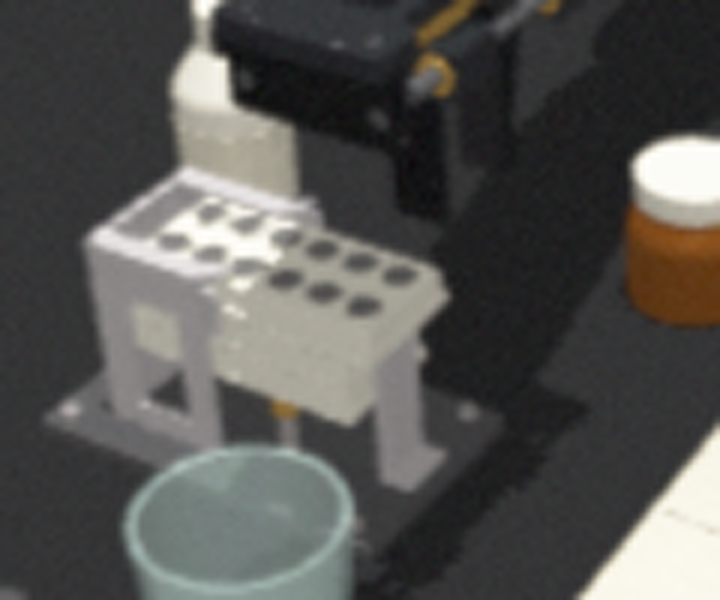

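```bash
python3 -m jog '[[0,-0.07,0,0,-0.005,0,-1],[0,0,3,0,0,0,-1],[0,0,3,0,0,0,-1],[0,0,2.2,0,0,0,-1],[0,0,0,0,0,0,-1],[0,0,0,0,0,0,-1]]';python3 - <<'E'
from h import *
b=snap('scene','z2',[145,140,265,240],6);
Rt,ax,ay=tool(-.148)
print(delta(np.array([.5627,-.218,.0995])+.105*ay,Rt))
E
```

```text
time: 24.18
ee_pos: [0.5789, -0.1116, 0.1006]
eef_rot: [0.758, 0.653, 0.0, -0.001]
ft_force: [0.7, 0.4, -2.9]
width: 0.0008
(array([-0.27244441, -0.05266494,  0.13311751]), array([-0.00019285, -0.00079661, -0.00024982]))
```

View pics/z2.png

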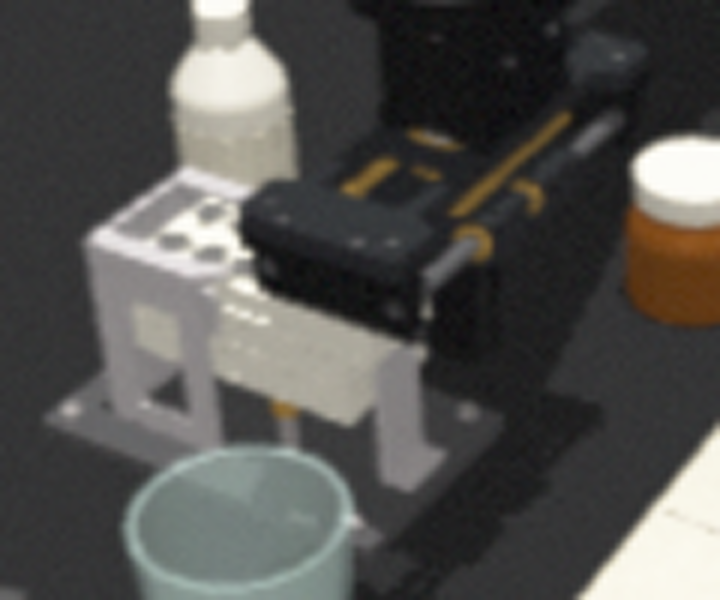

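```bash
python3 -m jog '[[-0.8,-0.05,0.1,0,0,0,-1],[-0.8,0,0,0,0,0,-1],[0,0,0,0,0,0,-1]]';python3 -m jog '[[-0.4,0,0,0,0,0,-1],[-0.4,0,0,0,0,0,-1],[0,0,0,0,0,0,-1]]';python3 - <<'E'
from h import *
b=snap('scene','z3',[145,140,265,240],6);
Rt,ax,ay=tool(-.148)
print(delta(np.array([.5627,-.218,.0995])+.0745*ay,Rt))
E
```

```text
time: 24.6
ee_pos: [0.5755, -0.1281, 0.0987]
eef_rot: [0.758, 0.652, -0.0, -0.001]
ft_force: [-0.4, 0.3, -3.3]
width: 0.0009
time: 24.98
ee_pos: [0.5749, -0.1323, 0.0987]
eef_rot: [0.757, 0.654, 0.001, -0.002]
ft_force: [0.6, 7.5, -2.3]
width: 0.0004
(array([-1.20802835,  0.05399841, -0.08466635]), array([-0.00162922, -0.00389926,  0.00236058]))
```

View pics/z3.png

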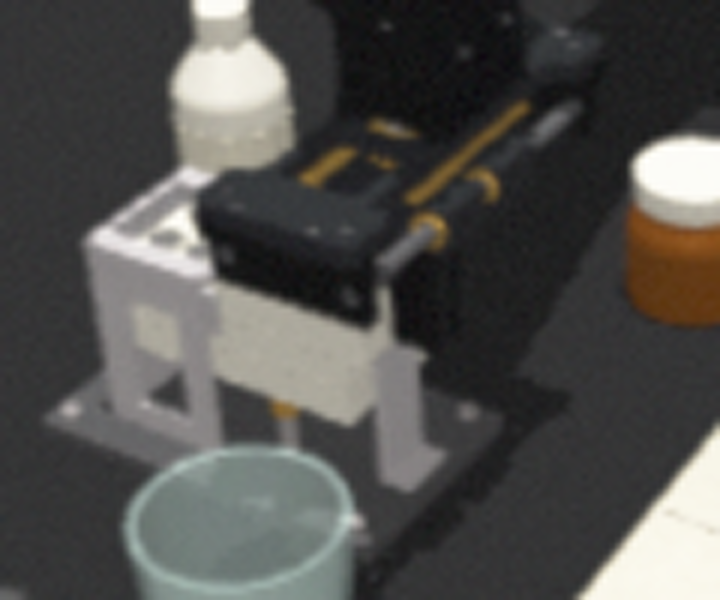

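```bash
for i in 1 2; do :; done; python3 -m jog '[[-0.3,0,0,0,0,0,-1],[-0.3,0,0,0,0,0,-1],[0,0,0,0,0,0,-1]]';python3 -m jog '[[-0.2,0,0,0,0,0,-1],[-0.2,0,0,0,0,0,-1],[0,0,0,0,0,0,-1]]'
```

```text
time: 25.4
ee_pos: [0.5742, -0.1377, 0.0987]
eef_rot: [0.757, 0.654, 0.001, -0.002]
ft_force: [1.9, 8.5, -2.3]
width: 0.0009
time: 25.78
ee_pos: [0.5736, -0.1414, 0.0987]
eef_rot: [0.756, 0.654, 0.001, -0.002]
ft_force: [0.8, 9.3, -1.2]
width: 0.0003
```

```bash
python3 - <<'E'
from h import *
Rt,ax,ay=tool(-.148)
print(delta(np.array([.5627,-.218,.0995])+.0745*ay,Rt))
E
```

```text
(array([-0.28400243,  0.04964205, -0.08104544]), array([-0.00159696, -0.00469145,  0.00300774]))
```

```bash
python3 -m jog '[[-0.2,0,0,0,0,0,-1],[0,0,0,0,0,0,-1]]';python3 -m jog '[[-0.15,0,0,0,0,0,-1],[0,0,0,0,0,0,-1]]';python3 -m jog '[[-0.15,0,0,0,0,0,-1],[0,0,0,0,0,0,-1]]'
```

```text
time: 26.02
ee_pos: [0.5735, -0.1426, 0.0987]
eef_rot: [0.756, 0.654, 0.002, -0.002]
ft_force: [2.2, 11.1, -1.1]
width: 0.0005
time: 26.28
ee_pos: [0.5735, -0.1427, 0.0987]
eef_rot: [0.756, 0.655, 0.002, -0.003]
ft_force: [2.5, 15.9, -1.2]
width: 0.0003
time: 26.52
ee_pos: [0.5735, -0.1428, 0.0987]
eef_rot: [0.756, 0.655, 0.003, -0.003]
ft_force: [2.0, 18.9, -1.6]
width: 0.0007
```

```bash
python3 -m jog '[[-0.2,0,0,0,0,0,-1],[0,0,0,0,0,0,-1],[0,0,0,0,0,0,-1]]';python3 -m jog '[[1.2,0,0,0,0,0,-1],[1.5,0,0,0,0,0,-1],[0,0,-3,0,0,0,-1],[0,0,-4,0,0,0,-1],[4,0,-3,0,0,0,-1],[5,0,-2,0,0,0,-1],[5,0,0,0,0,0,-1],[5,0,0,0,0,0,-1],[0,0,0,0,0,0,-1]]';python3 - <<'E'
from h import *
import pickle
b=snap('scene','fb',[145,140,265,240],6);a=snap('top','ft',[265,150,350,215],9);pickle.dump((a,b),open('tf.pkl','wb'))
E
```

```text
time: 26.9
ee_pos: [0.5735, -0.1429, 0.0988]
eef_rot: [0.755, 0.656, 0.003, -0.004]
ft_force: [4.1, 24.0, -0.6]
width: 0.0005
time: 28.02
ee_pos: [0.6036, 0.0682, 0.2188]
eef_rot: [0.755, 0.655, 0.0, -0.002]
ft_force: [0.2, -1.0, -2.2]
width: 0.0008
```

View pics/fb.png

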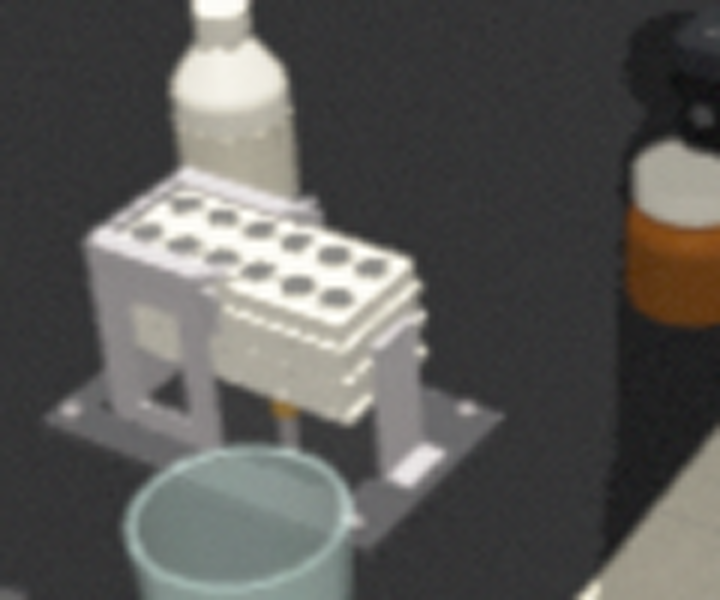

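View pics/ft.png

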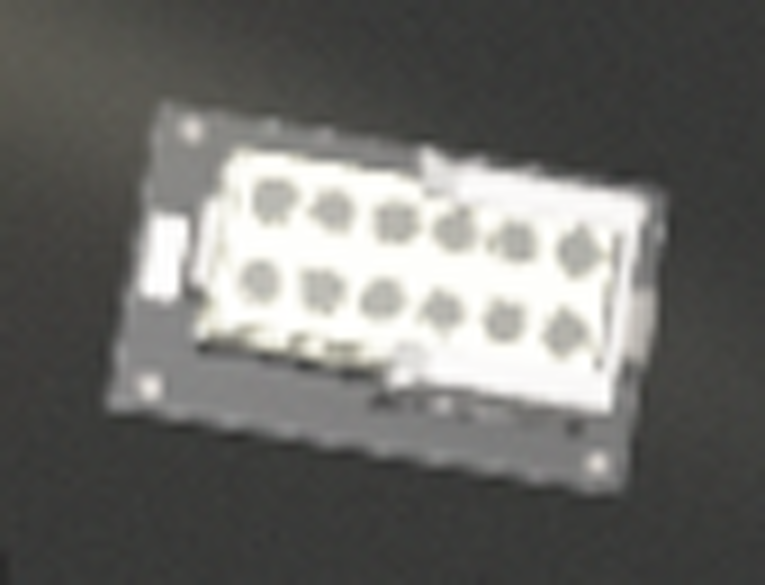

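```bash
python3 - <<'E'
from h import *
import pickle
b=snap('scene','end',None,1.5)
a,_=pickle.load(open('tf.pkl','rb'))
A=[(273,200),(334,210),(397,221),(456,230),(517,242),(579,252),(261,282),(322,290),(382,298),(442,309),(503,320),(565,333)]
Q=np.array([bp(a,(265+u/9,150+v/9),.105) for u,v in A]);print(Q.mean(0))
print(-np.arctan(np.polyfit(Q[:6,1],Q[:6,0],1)[0]),-np.arctan(np.polyfit(Q[6:,1],Q[6:,0],1)[0]))
E
```

```text
[ 0.56278519 -0.22146818  0.105     ]
-0.1437861067991919 -0.14089996086150314
```

View pics/end.png

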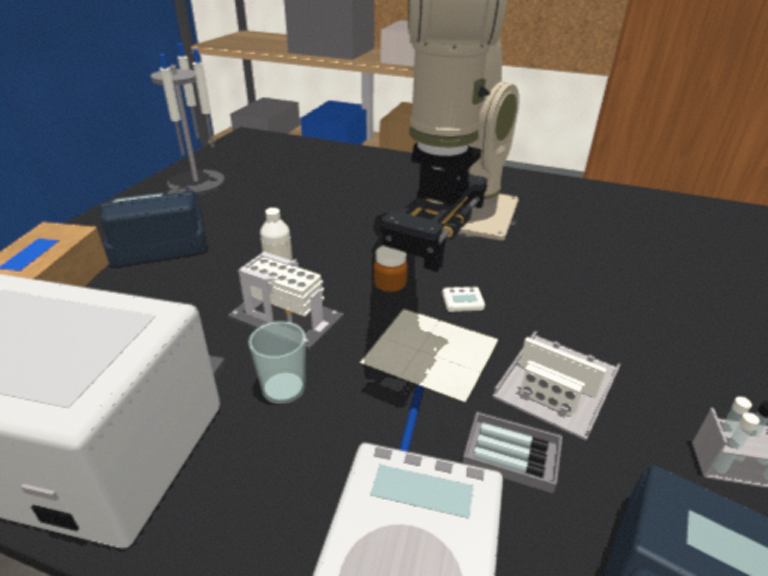

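Plate is home: its centre is within about 1 mm of where the earlier top plate sat in the same top view. The bystanders look undisturbed and the arm is clear.

```bash
python3 -c "
from bench import r
print(r.close_job())"
```

```text
the job is handed in; nothing more can be done
None
```

The full plate is loaded, wells up, as the top plate of the magazine and pushed home. The job was handed in at about 28 s of the 66 s allowed.

**What I did:** I lifted the plate out of the rack and lowered it tilted onto the wipe, where it settled wells up. I then gripped it across its width, pressed the stack down with its nose and slid it about 40 mm under the lips. After letting go, I pushed it in with closed fingertips until it stopped. From there it moved no further as the push rose to 24 N, well under the 70 N limit.

**Last checks:**
- **Position:** in the top camera the plate's centre is about 1 mm from where the earlier top plate sat, and it stands square to within about 0.01 rad.
- **Height:** the scene view shows it level under the lips with plates beneath it. I had no direct reading of the follower.
- **Earlier plates:** one plate beneath may be offset a few millimetres at most, judging by a thin strip showing at its edge. I did not measure this.
- **Bystanders:** the short plate, the cover and the bench items look undisturbed by eye in the final picture; I did not measure them. The arm is clear of everything.

**Disagreements:** the cameras differed by about 4 to 6 mm on where the magazine lies along its length, so I corrected for this using the held plate in the same pictures. My first reading of the rack's angle was 0.04 rad off, and the wrist camera corrected it before the grasp.

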